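Load the power bank into the plunger dock

TASK

Slide the silver power bank along the shelf, without picking it up, into the open loading lane of the beech charging dock until it lies against the lane's rear wall in front of the plunger. Then push the orange sprung plunger fully in, so that it drives the power bank home under the hood of the charging bay, and let the plunger spring back out. Leave everything else on the shelf where it stands.

Things in the scene. Friction and masses are not known exactly. Their poses are not given: they have to be found in the camera images.
- power_bank: Loose silver aluminium power bank, 66 (x) by 150 (y, its long side) by 24 mm high, lying flat, about 0.4 kg. Origin: centre of its underside. It is the same either end first.
- dock: Fixed beech-wood charging dock. x: from its open front to its rear wall; y: along the lane, from bay (-y) to plunger (+y). Origin on the shelf on the lane's centre line. The lane floor is the bare shelf. Rear wall: inner face at x = 36 mm, 10 thick, 30 high, y = -143 to 113. The lane's front is open from y = -90 to 82 mm.
- dock_hood (a point): Centre of the bay hood's top (green strip), dock frame (0, -114, 46) mm. Hood: y = -133 to -96, underside 36 high. Bay front guide wall: x -46 to -36, 30 high, y = -139 to -104, then a slanted lead-in whose tip reaches (-53, -90) mm. Bay end block with brass contacts: inner face at y = -133, outer at -145.
- dock_housing (a point): Centre of the top of the grey plunger housing, dock frame (0, 103, 60) mm: block y = 93 to 113, x = -46 to 46, 60 high. In the lane stands the plunger's orange pad, 50 wide (x), 25 high; its face is at y = 82 when out and 22 when fully in.
- dock_lane (a point): Point on the shelf in the middle of the open loading lane (dock frame 0, -4 mm): where the power bank's centre belongs before the plunger is pushed (it may be some 8 mm to either side along y, and 3 mm along x).
- dock_bay (a point): Point on the shelf where the power bank's centre lies when fully home in the bay (dock frame 0, -53 mm).
- plunger (a joint): Travel of the orange sprung plunger in m along the dock's -y: 0 is out (at rest), 0.060 fully in. The spring takes about 5 N to start and 11 N when fully in; it returns by itself.
- plunger_face (a point): Centre of the outer (+y) face of the plunger's upright orange push plate, which is 56 mm wide (dock x), 10 mm thick (dock y) and reaches from 8 to 68 mm above the shelf; this point is 38 mm above the shelf, at dock y = 190 mm when out. A 12 mm steel rod joins the plate to the housing.
- tray: Bystander: shallow beech tray, 90 (x) by 110 (y) by 16 mm high. Origin: centre of its underside.
- earbud_case: Bystander: matte black earbud case, 50 (x) by 64 (y) by 26 mm, sitting in the tray. Origin: centre of its underside.
- bike_light: Bystander: red bike light, 36 (x) by 74 (y) by 42 mm high. Origin: centre of its underside.
- paperweight: Bystander: blue glass marble paperweight with a flat foot, 66 mm across, 55 mm high. Origin: centre of its underside.
- glasses_case: Bystander: blue glasses case, 62 (x) by 160 (y) by 45 mm. Origin: centre of its underside.
- key_bowl: Bystander: white bowl, 120 mm across, 50 mm high. Origin: centre of its underside.
- planter: Bystander: terracotta pot, 72 mm across, 65 mm high. Origin: centre of its underside.
- bottle: Bystander: green bottle, 70 mm across, 185 mm tall. Origin: centre of its underside.
Not all that is in view belongs to the job. Of the things like the power_bank, leave any that is purple; of the rest the smaller one is meant.

How it is judged:
By the outcome, as a careful person would: the job done as asked, in the order asked, and still so for the second after the job is handed in, with the robot touching nothing.
It also fails if it takes over 64 s, if anything falls off the work surface, if the arm or the gripper's body presses on something with over 40 N, if the wrist force passes 120 N, or if a joint passes its speed limit or range.

ROBOT

A 6-joint arm with a two-finger parallel gripper is mounted at the origin on the work surface. World frame = base frame: x ahead of the robot, y to its left, z up, the work surface at z = 0. Lengths are in m, angles in degrees, forces in N, time in s.
With the tool pointing down it reaches from about 0.325 to 0.9 m from the base axis. Payload 6.1 kg.
Tool frame: the origin (TCP) lies at the centre of the arm's flange, where the gripper is bolted on; the fingertips stand 182 mm ahead of it and the grasp point (between the pads) lies 164 mm ahead of it; z points along the fingers, y is the line along which they close (so a half turn about z gives the same grasp; the last joint's range is limited). The gripper opens to 87 mm and grips with 3 to 60 N. Pads are 19 mm wide; open, the fingers measure 117 mm over their backs; the gripper's body (75 mm by 190 mm) begins 51 mm behind the grasp point.
Start: joints at [-79.761, 12.628, 87.462, -0, 79.91, -7.225], TCP at [0.188, -0.596, 0.405] pointing down, gripper open.
Joint ranges: [-170.65, 170.65], [-52.31, 119.04], [5.05, 147.46], [-71.25, 251.25], [11.57, 151.72], [-153.62, 153.62]. Speed limits (degrees/s): [147.25, 147.25, 172.46, 180, 180, 180].

INTERFACE

Orientations are given as [roll, pitch, yaw] about the fixed x, y, z axes, in that order (R = Rz(yaw) Ry(pitch) Rx(roll)).
In Python, from plant import arm gives the robot as it stands. Calls block until the motion is done:
- arm.movep(position, orientation): joint-space move of the TCP to a pose.
- arm.line_to(position, rotation=None, velocity=0.15, max_force=None): straight line of the TCP; rotation=None keeps the orientation; velocity is the mean speed in m/s. With max_force (N) it stops when the force on the tool has changed by that much, and returns True; else False.
- arm.goto_joints(angles): joint-space move.
- arm.grip(opening, effort=None): finger opening in m; effort is the grip in N (None keeps the last); returns when the fingers have stopped.
- arm.dwell(seconds).
- arm.inverse_kinematics(position, orientation): joint angles nearest the present ones, or None.
- arm.capture(name): name is "side" or "top"; returns a dict with "pixels" (400x640x3 uint8, red, green, blue), "intrinsics" (3x3 intrinsics, pixels), "pose" (4x4, takes a point from camera to world coordinates). Camera axes: x right, y up, looking along -z (the intrinsics and any distortion apply to the point x, -y, -z); pixel columns grow to the right and rows downward; lengths in m; the calibration is good to about 2 mm. A picture is of the moment at which its call begins. There is no depth.
A pose or a line that the arm cannot do raises arm.IKError and nothing moves.
- arm.finish_job(): hands the job in; it is judged then, once.
Readings, each from a call of its own:
- arm.read_time(): time.
- arm.read_qpos(): joint angles.
- arm.read_qvel(): joint speeds.
- arm.read_effort(): joint torques, N m.
- arm.read_tool_pos(): TCP position.
- arm.read_orientation(): TCP orientation.
- arm.read_force(): force on the tool from outside, world axes, zero at the start.
- arm.read_wrist_torque(): the same for the moment, N m.
- arm.read_grip_width(): finger opening in m.
- arm.read_grip_force(): force on a finger pad.
Only numpy, scipy, OpenCV 4.12 (cv2) and the standard library are available. Lean on these libraries where they do the work, as an engineer would, in place of code of your own. Each camera call takes 0.05 s, during which the arm holds its last target. There are 200 camera calls.

## Working session

There is one attempt and no reset: what is moved stays moved. The work goes in short steps, each a Python script; the robot and the scene stay as the last script left them, time stands still between calls to the robot, and variables do not carry over. Pictures are saved under pics/ and viewed, at most 10 in all, crops included, and the job is handed in when it is done.

```bash
mkdir -p pics
cat > h.py <<'E'
import numpy as np, cv2
from plant import arm
def snap(n,f):
    c=arm.capture(n); cv2.imwrite(f'pics/{f}.png',c['pixels'][:,:,::-1]); np.savez(f'pics/{f}.npz',**c); return c
def load(f): return dict(np.load(f'pics/{f}.npz'))
def ray(c,uv,z):
    K=c['intrinsics'];T=c['pose']; uv=np.atleast_2d(np.array(uv,float))
    d=np.c_[(uv-K[:2,2])/[K[0,0],K[1,1]],np.ones(len(uv))]*[1,-1,-1]
    d=d@T[:3,:3].T; o=T[:3,3]
    return (o+d*((z-o[2])/d[:,2])[:,None])[:,:2]
def proj(c,P):
    K=c['intrinsics'];T=c['pose']; p=(np.atleast_2d(P)-T[:3,3])@T[:3,:3]*[1,-1,-1]
    p=p@K.T; return p[:,:2]/p[:,2:]
E
python3 - <<'E'
from h import *
for n in('top','side'):
    c=snap(n,n+'0'); print(c['intrinsics'],c['pose'],[k for k in c])
E
```

```text
[[411.14703285   0.         321.35796023]
 [  0.         411.14703285 199.5354941 ]
 [  0.           0.           1.        ]] [[ 0.00272038  0.99425231 -0.10702775  0.39637478]
 [-0.99999213  0.00301399  0.00258167 -0.00378263]
 [ 0.00288942  0.10701988  0.99425268  1.21139476]
 [ 0.          0.          0.          1.        ]] ['pixels', 'intrinsics', 'pose']
[[394.96224147   0.         324.34114734]
 [  0.         394.96224147 196.4527326 ]
 [  0.           0.           1.        ]] [[-0.84794812  0.40034025 -0.34743584  0.14440691]
 [-0.52986404 -0.65882349  0.53403718  0.60603541]
 [-0.01510231  0.63692958  0.77077405  0.89828436]
 [ 0.          0.          0.          1.        ]] ['pixels', 'intrinsics', 'pose']
```

View pics/top0.png

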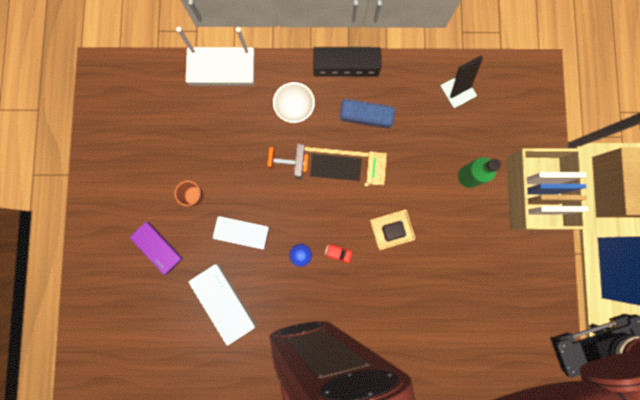

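View pics/side0.png

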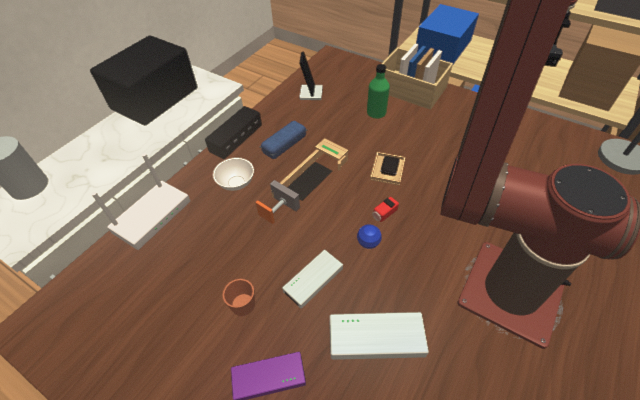

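Candidates, in the top view: small silver at (240,233), large silver/white at (222,304), purple at (155,248). I'm leaving the purple one, and the small silver one at (240,233) is the smaller of the rest.

Run:
```python
from h import *
c=load('top0'); im=c['pixels']; hsv=cv2.cvtColor(im,cv2.COLOR_RGB2HSV)
def blob(m,box,z,name):
    x0,y0,x1,y1=box; k=np.zeros(m.shape,np.uint8); k[y0:y1,x0:x1]=m[y0:y1,x0:x1]*255
    cs,_=cv2.findContours(k,cv2.RETR_EXTERNAL,cv2.CHAIN_APPROX_NONE); q=max(cs,key=cv2.contourArea)
    r=cv2.minAreaRect(q); w=ray(c,cv2.boxPoints(r),z)
    e=[w[1]-w[0],w[2]-w[1]]; L=[np.linalg.norm(v) for v in e]; i=int(np.argmax(L))
    print(name,r[0],'ctr',w.mean(0).round(4),'size',np.round(L,3),'long dir deg',round(np.degrees(np.arctan2(e[i][1],e[i][0]))%180,1))
H,S,V=[hsv[...,i].astype(int) for i in range(3)]
blob((S<60)&(V>140),(205,205,275,260),.024,'bank')
blob((S<60)&(V>140),(180,258,260,350),.024,'big')
blob((H>40)&(H<85)&(S>80),(360,140,395,195),.046,'hood green')
blob((H<14)&(S>150)&(V>140),(262,140,278,180),.068,'plate')
blob((H<14)&(S>150)&(V>140),(300,140,312,180),.025,'pad')
blob((S<60)&(V>80),(290,138,308,182),.060,'housing')
blob((H<12)&(S>150),(320,240,356,266),.042,'light')
blob((H>105)&(H<130)&(S>120),(285,240,316,270),.03,'marble')
blob((H<14)&(S>120)&(V>120),(170,178,205,210),.065,'planter')
a=cv2.resize(im[140:190,255:395],None,fx=5.6,fy=5.6,interpolation=cv2.INTER_CUBIC)
b=cv2.resize(im[205:265,205:345],None,fx=5.6,fy=5.6,interpolation=cv2.INTER_CUBIC)[:310]
cv2.imwrite('pics/crop0.png',np.vstack([a,b])[:600,:,::-1])
```

```text
bank (240.243896484375, 232.19509887695312) ctr [0.4291 0.2264] size [0.069 0.155] long dir deg 78.1
big (221.2424774169922, 304.08154296875) ctr [0.227  0.2756] size [0.098 0.215] long dir deg 33.1
hood green (373.4586486816406, 167.49655151367188) ctr [ 0.615  -0.1564] size [0.056 0.007] long dir deg 174.7
plate (269.5, 159.5) ctr [0.6331 0.1401] size [0.043 0.112] long dir deg 0.8
pad (306.0, 162.5) ctr [0.6332 0.0384] size [0.018 0.057] long dir deg 0.3
housing (296.1967468261719, 160.3360595703125) ctr [0.6325 0.0651] size [0.096 0.035] long dir deg 175.5
light (337.5, 252.5) ctr [ 0.3722 -0.0528] size [0.099 0.07 ] long dir deg 90.2
marble (300.25, 254.75) ctr [0.3653 0.0528] size [0.058 0.06 ] long dir deg 45.4
planter (187.0, 193.5) ctr [0.5358 0.3703] size [0.096 0.088] long dir deg 90.2
```

View pics/crop0.png

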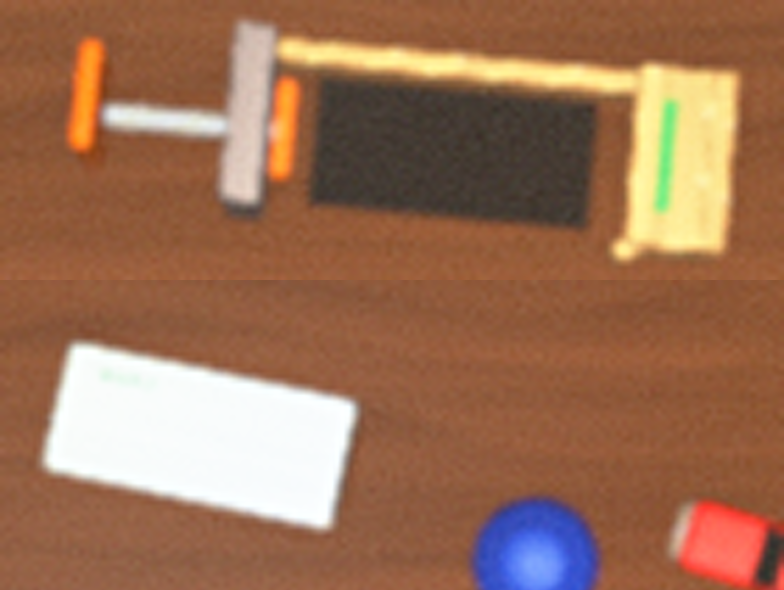

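The crop confirms the small silver bank, with crop corners at about (72,343), (357,403), (330,528) and (44,467). The marble is clear of it at crop (537,555), and the dock's lane is open and empty. Next I'll fit the dock pose from both views and start with the push on the long face.

```bash
cat >> h.py <<'E'
def cen(c,lo,hi,box):
    hsv=cv2.cvtColor(c['pixels'],cv2.COLOR_RGB2HSV); m=cv2.inRange(hsv,np.array(lo),np.array(hi)); k=np.zeros_like(m)
    x0,y0,x1,y1=box; k[y0:y1,x0:x1]=m[y0:y1,x0:x1]
    cs,_=cv2.findContours(k,cv2.RETR_EXTERNAL,cv2.CHAIN_APPROX_NONE); q=max(cs,key=cv2.contourArea); M=cv2.moments(q)
    return np.array([M['m10'],M['m01']])/M['m00'],cv2.contourArea(q),q
E
python3 - <<'E'
from h import *
from scipy.optimize import least_squares
t,s=load('top0'),load('side0')
O=((4,190,190),(14,255,255)); G=((45,90,90),(85,255,255))
f=lambda c,r,*b: (lambda u:(u[0].round(1),u[1]))(cen(c,*r,b))
g=f(t,G,360,140,395,195); p=f(t,O,262,140,278,180); pad=f(t,O,300,140,312,180); gs=f(s,G,315,140,345,160)
print(g,p,pad,gs)
cv=lambda a:(np.array(a)+.5)/5.6-.5+[255,140]
obs=[(t,g[0],(0,-.114,.046)),(t,p[0],(0,.185,.064)),(s,gs[0],(0,-.114,.046)),
 (t,cv((80,40)),(.028,.190,.068)),(t,cv((70,150)),(-.028,.190,.068)),
 (t,cv((238,22)),(.046,.113,.060)),(t,cv((275,25)),(.046,.093,.060)),(t,cv((220,202)),(-.046,.113,.060)),
 (t,cv((735,72)),(.046,-.145,.036)),(t,cv((450,76)),None)]
obs=[o for o in obs if o[2]]
def W(v,P):
    a=v[2]; P=np.array(P); return np.array([v[0]+np.cos(a)*P[0]-np.sin(a)*P[1],v[1]+np.sin(a)*P[0]+np.cos(a)*P[1],P[2]])
res=lambda v:np.concatenate([proj(c,W(v,P))[0]-u for c,u,P in obs])
r=least_squares(res,[.62,-.04,-.06],loss='soft_l1'); print(r.x,np.degrees(r.x[2])); print(res(r.x).reshape(-1,2).round(1))
for P in [(0,-.004,0),(0,-.053,0),(0,.19,.038)]: print(P,W(r.x,P).round(4))
print('mat corners dock', )
a=r.x[2];R=np.array([[np.cos(a),-np.sin(a)],[np.sin(a),np.cos(a)]])
for q in [(320,80),(597,105),(585,226),(310,203)]: print(((ray(t,cv(q),0)-r.x[:2])@R).round(4))
print(arm.read_time(),arm.read_orientation(),arm.read_force())
E
```

```text
(array([373.5, 167.3]), 26.0) (array([269.9, 156.5]), 69.0) (array([306.4, 162.9]), 4.0) (array([329.7, 149.2]), 20.5)
[ 0.62593035 -0.04471366 -0.08242181] -4.722422106174602
[[ 0.6 -0.3]
 [-0.   0.4]
 [ 0.3 -0.9]
 [ 0.   0. ]
 [-0.1 -0.2]
 [-0.4  0. ]
 [-0.   0.1]
 [-0.1 -0.4]
 [-0.4  0.5]]
(0, -0.004, 0) [ 0.6256 -0.0487  0.    ]
(0, -0.053, 0) [ 0.6216 -0.0975  0.    ]
(0, 0.19, 0.038) [0.6416 0.1446 0.038 ]
mat corners dock
[[0.0328 0.07  ]]
[[ 0.032  -0.0789]]
[[-0.0339 -0.0774]]
[[-0.034   0.0694]]
0.1 [-1.79895357e+02 -1.06809942e-02  1.74647587e+01] [ 0.08548122 -0.12926611 -0.05771199]
```

```bash
cat >> h.py <<'E'
D=np.array([0.62593,-0.04471]); A=-0.08242; AD=np.degrees(A)
R2=np.array([[np.cos(A),-np.sin(A)],[np.sin(A),np.cos(A)]])
d2w=lambda p: D+R2@np.array(p)
w2d=lambda p: (np.array(p)-D)@R2
def bank(c,box=None):
    """silver bank's centre in dock frame and its long direction (deg, dock frame)"""
    hsv=cv2.cvtColor(c['pixels'],cv2.COLOR_RGB2HSV); m=cv2.inRange(hsv,np.array((0,0,140)),np.array((179,60,255)))
    k=np.zeros_like(m); x0,y0,x1,y1=box; k[y0:y1,x0:x1]=m[y0:y1,x0:x1]
    cs,_=cv2.findContours(k,cv2.RETR_EXTERNAL,cv2.CHAIN_APPROX_NONE); q=max(cs,key=cv2.contourArea)
    w=w2d(ray(c,cv2.boxPoints(cv2.minAreaRect(q)),.024)); e=[w[1]-w[0],w[2]-w[1]]; L=[np.linalg.norm(v) for v in e]; v=e[int(np.argmax(L))]
    return w.mean(0).round(4),np.round(L,4),round(np.degrees(np.arctan2(v[1],v[0]))%180,1)
def pose(p,yaw): return [180,0,yaw]
def at(p,z): return [*d2w(p),z]
E
python3 - <<'E'
from h import *
B=np.array([.4291,.2264]); b=np.radians(-11.9); n=np.array([np.cos(b),np.sin(b)])
st=B-n*(.0425+.014); Z=.194
arm.grip(.087)
arm.movep([*st,.30],[180,0,-11.9]); arm.line_to([*st,Z],velocity=.15)
print(arm.read_qpos(),arm.read_grip_width())
arm.line_to([*(B-n*.0425+n*.03),Z],velocity=.08)
arm.line_to(at((-.125-.0425,.248),Z),[180,0,AD],velocity=.08)
print(arm.read_force(),arm.read_time())
arm.line_to(at((-.125-.065,.248),Z),velocity=.15)
arm.line_to(at((-.125-.065,.248),.27),velocity=.2)
for y in(90,-90): print(arm.inverse_kinematics(at((-.125,.345),.28),[180,0,AD+y]))
snap('top','top1')
E
```

```text
[2.22651337e+01 3.67299255e+00 1.22671507e+02 1.78961011e-03
 5.35988653e+01 1.24174297e+02] 0.08695580545597116
[-0.26754931 -0.20480896 -0.28185266] 5.8417
[ 2.29266078e+01  1.76867292e+01  9.53777956e+01 -2.54444375e-14
  6.69354752e+01  2.76489260e+01]
[  22.92660782   17.68672917   95.37779564    0.           66.93547519
 -152.35107404]
```

View pics/top1.png

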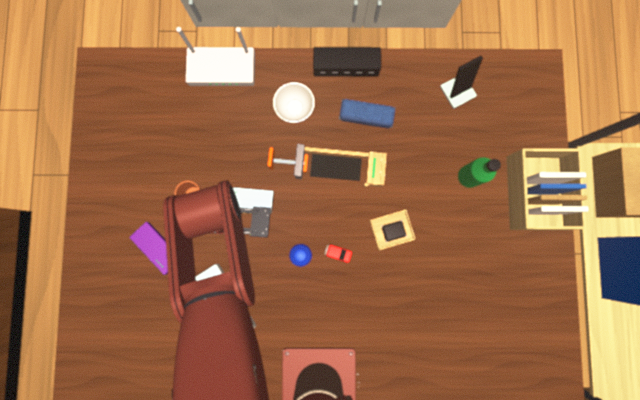

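The bank has moved ahead: its top edge is at row 188 and its right end at column 273, and it is partly under the arm. I'll check its corner, then push on its end.

Run:
```python
from h import *
c=load('top1'); hsv=cv2.cvtColor(c['pixels'],cv2.COLOR_RGB2HSV)
m=cv2.inRange(hsv,np.array((0,0,140)),np.array((179,60,255)))
top=[(u,180+np.argmax(m[180:215,u]>0)-.5) for u in range(240,271)]
w=w2d(ray(c,top,.024)); print('front face dock x',np.polyfit(w[:,1],w[:,0],1))
r=[(np.max(np.nonzero(m[v,225:290])[0])+225.5,v) for v in range(192,205)]
w=w2d(ray(c,r,.024)); print('end dock y',w[:,1].round(4))
s=snap('side','side1')
# side view: bank mask corners
p=proj(s,[[*d2w(q),.024] for q in[(-.092,.173),(-.092,.323),(-.158,.323),(-.158,.173)]]).round(0); print(p)
x0,y0=p.min(0).astype(int)-60; x1,y1=p.max(0).astype(int)+60
im=s['pixels'][max(y0,0):y1,max(x0,0):x1]; print(x0,y0); cv2.imwrite('pics/side1c.png',cv2.resize(im,None,fx=2.5,fy=2.5)[:600,:800,::-1])
```

```text
front face dock x [-0.0035365  -0.08771899]
end dock y [0.1699 0.1697 0.1694 0.1691 0.1717 0.1714 0.1711 0.1708 0.1706 0.1703
 0.17   0.1697 0.1694]
[[295. 228.]
 [257. 268.]
 [277. 282.]
 [314. 240.]]
197 168
```

View pics/side1c.png

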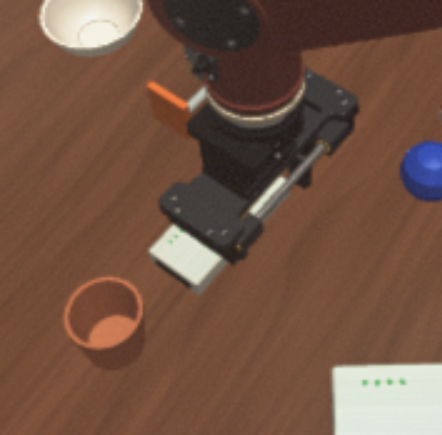

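Run:
```python
from h import *
Z=.194; x=-.122
arm.grip(.030)
arm.movep(at((x,.345),.28),[180,0,AD+90]); arm.line_to(at((x,.345),Z),velocity=.12)
arm.line_to(at((x,.081),Z),velocity=.08)
print(arm.read_force(),arm.read_time())
arm.line_to(at((x,.10),Z),velocity=.15); arm.line_to(at((x,.10),.3),velocity=.2)
arm.movep(at((x-.07,.15),.45),[180,0,AD+90])
c=snap('top','top2'); print(bank(c,(270,175,370,235)))
```

```text
[0.11023948 3.85160679 2.03333095] 13.5583
(array([-0.1229, -0.0053]), array([0.0696, 0.1537]), np.float64(89.7))
```

View pics/top2.png

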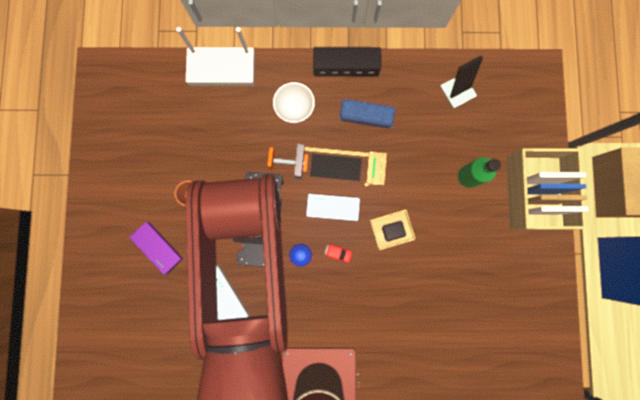

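The bank sits at pixel (333,207), squarely in front of the lane: dock (-123, -5) mm, within 0.3° of parallel. Now I'll push it into the lane.

Run:
```python
from h import *
Z=.194; y=-.004
arm.grip(.087)
arm.movep(at((-.182,y),.28),[180,0,AD]); arm.line_to(at((-.182,y),Z),velocity=.12)
arm.line_to(at((-.055,y),Z),velocity=.08)
print(arm.line_to(at((-.033,y),Z),velocity=.03,max_force=8), w2d(arm.read_tool_pos()[:2]),arm.read_force(),arm.read_time())
arm.line_to(at((-.08,y),Z),velocity=.12); arm.line_to(at((-.08,y),.3),velocity=.2)
arm.grip(0)
arm.movep(at((-.05,.235),.32),[180,0,AD])
c=snap('top','top3'); print(bank(c,(302,152,372,185)))
cv2.imwrite('pics/top3c.png',cv2.resize(c['pixels'][120:220,230:430],None,fx=4,fy=4,interpolation=cv2.INTER_CUBIC)[:,:,::-1])
```

```text
True [-0.04179748 -0.00382785] [-1.11848913  0.05681795 -0.47647602] 20.6917
(array([ 0.0011, -0.0053]), array([0.0698, 0.1539]), np.float64(89.6))
```

View pics/top3c.png

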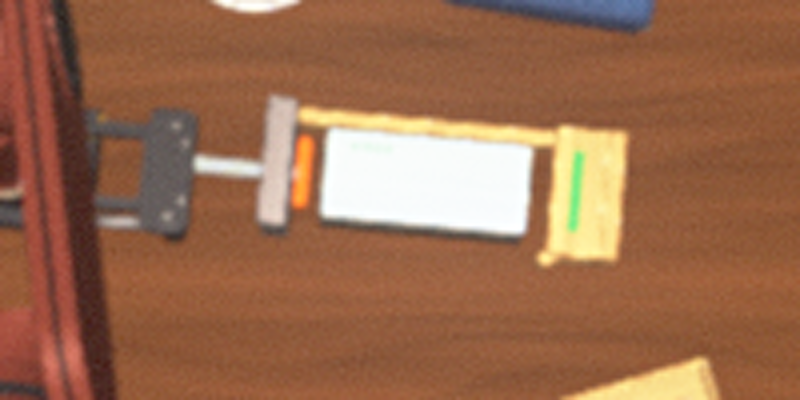

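The bank lies in the lane at crop (427,182), along the rear wall, and the force stop confirms contact. Next is the plunger.

Run:
```python
from h import *
Z=.204; o=[180,0,AD+90]
arm.movep(at((0,.228),.32),o); arm.line_to(at((0,.228),Z),velocity=.12)
print(arm.line_to(at((0,.203),Z),velocity=.05,max_force=15))
print(arm.line_to(at((0,.148),Z),velocity=.04,max_force=28),w2d(arm.read_tool_pos()[:2]),arm.read_force())
print(arm.line_to(at((0,.130),Z),velocity=.02,max_force=15),w2d(arm.read_tool_pos()[:2]),arm.read_force(),arm.read_time())
arm.dwell(.3); print(arm.read_force(),w2d(arm.read_tool_pos()[:2]))
c=snap('top','top4')
arm.line_to(at((0,.228),Z),velocity=.06); arm.line_to(at((0,.228),.32),velocity=.2)
arm.movep(at((-.15,.25),.42),o)
t=snap('top','top5'); s=snap('side','side5'); print(arm.read_time())
a=[cv2.resize(c['pixels'][130:200,230:430],None,fx=3,fy=3) for c in(c,t)]+[cv2.resize(s['pixels'][130:220,240:440],None,fx=3,fy=3)[:180]]
cv2.imwrite('pics/fin.png',np.vstack(a)[:600,:,::-1])
```

```text
False
False [-0.00045601  0.15032216] [ 0.36221402 11.10551852 -0.28583641]
True [-0.00063509  0.1412016 ] [2.323565   9.7035401  1.37629016] 29.7167
[ 1.57744905 10.70217353  0.91504626] [-0.00069499  0.14207713]
33.2667
```

View pics/fin.png

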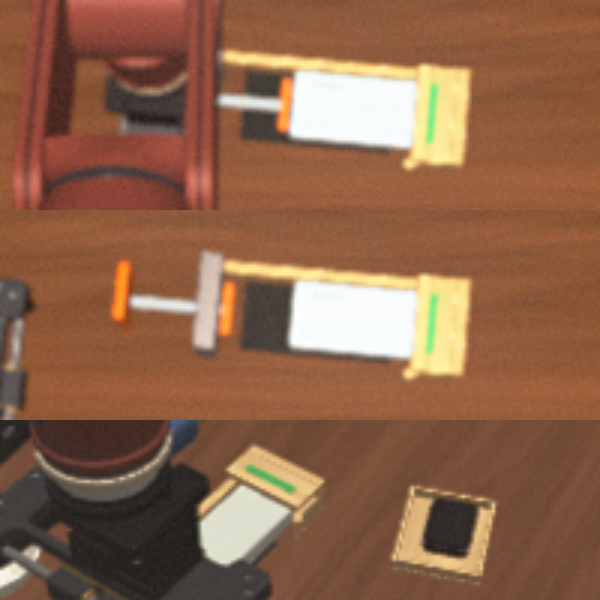

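The plunger has sprung back, and the bank's front part is under the hood. I'll measure how far home the bank's free end is.

Run:
```python
from h import *
for f in('top4','top5'):
    c=load(f); hsv=cv2.cvtColor(c['pixels'],cv2.COLOR_RGB2HSV); m=cv2.inRange(hsv,np.array((0,0,140)),np.array((179,60,255)))
    e=[(300+np.nonzero(m[v,316:360])[0].min()+15.5,v) for v in range(158,173)]
    w=w2d(ray(c,e,.024)); print(f,'end y',np.median(w[:,1]).round(4))
    u=[(a,np.nonzero(m[148:190,a])[0].max()+148.5) for a in range(332,360,4)]
    print('front x',w2d(ray(c,u,.024))[:,0].round(4))
for f in('top0','top3'):
    c=load(f); 
c=load('top5');u=cen(c,(4,190,190),(14,255,255),(262,140,278,180))[0]; print('plate',w2d(ray(c,u,.064)[0]))
c=load('top3'); hsv=cv2.cvtColor(c['pixels'],cv2.COLOR_RGB2HSV); m=cv2.inRange(hsv,np.array((0,0,140)),np.array((179,60,255)))
e=[(np.nonzero(m[v,309:360])[0].min()+308.5,v) for v in range(156,170)]
print('top3 end',np.median(w2d(ray(c,e,.024))[:,1]))
```

```text
top4 end y 0.0222
front x [-0.0344 -0.0334 -0.0353 -0.0343 -0.0333 -0.0353 -0.0343]
top5 end y 0.0242
front x [-0.0344 -0.0334 -0.0353 -0.0343 -0.0333 -0.0353 -0.0343]
plate [0.00132185 0.18504927]
top3 end 0.07168987833437576
```

Run:
```python
from h import *
a,b=load('side0'),load('side5')
for c in(a,b): print(cen(c,(2,100,90),(14,230,255),(215,270,262,320))[:2], cen(c,(105,120,60),(130,255,255),(352,220,385,252))[:2])
a,b=load('top0'),load('top5')
for c in(a,b): print(cen(c,(0,170,120),(8,255,255),(318,238,358,268))[:2])
print(arm.read_force()); arm.finish_job()
```

```text
(array([238. , 294.5]), 2254.0) (array([369.03328895, 235.54948957]), 375.5)
(array([238. , 294.5]), 2254.0) (array([369.02201673, 235.59136944]), 378.5)
(array([339.46166134, 253.39616613]), 313.0)
(array([341.81611894, 253.85680751]), 213.0)
[ 0.30795345 -0.86988079  0.46338766]
the job is handed in; nothing more can be done
```

The small silver power bank was slid into the lane, and the plunger was pushed to its stop and sprang back out. The bank measures about home in the bay (free end at dock y ≈ 22 mm). The marble had not moved, but the planter check was inconclusive and the bike light's colour mask shifted about 2 px with a smaller area, unexplained when I handed the job in at about 33 s.

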